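# Release the tool chest's concealed catch

### The arm

A 6-joint arm with a two-finger parallel gripper is mounted at the origin on the work surface. World frame = base frame: x ahead of the robot, y to its left, z up, the work surface at z = 0. Lengths are in m, angles in degrees, forces in N, time in s.
With the tool pointing down it reaches from about 0.275 to 0.85 m from the base axis. Payload 5.2 kg.
Tool frame: the origin (TCP) lies midway between the tips of the shut fingers; the grasp point (between the pads) lies bot.grip_point_offset behind it (bot.grip_point_offset is the distance from the TCP to the grasp point, in m); x points along the fingers, y is the direction in which the jaws open and shut, and the axes are right-handed (so a half turn about x gives the same grasp; the last joint's range is limited). The gripper opens to 85 mm and grips with 20 to 120 N. Pads are 22 mm wide; open, the fingers measure 114 mm over their backs; the gripper's body (76 mm by 85 mm) begins 54 mm behind the grasp point. The pads swing forward as they close: fully open they stand 13 mm farther back than shut.
Start: joints at [53.297, 14.817, 87.949, -0, 77.235, -11.62], TCP at [0.233, 0.498, 0.231] pointing down, gripper open.
Joint ranges: [-179.93, 179.93], [-52.35, 119.4], [10.71, 147.94], [-69.91, 249.91], [12.55, 155.21], [-178.61, 178.61]. Speed limits (degrees/s): [147.25, 147.25, 180, 180, 180, 180].

### API

Orientations are given as a 3x3 rotation matrix whose columns are the frame's x, y, z axes.
In Python, from station import bot gives the robot as it stands. The module is installed in compiled form; this text tells all that it offers.
- The arm moves only by the tool arm_command, never from a script. Its argument "series" is a list of rows, each an object of numbers: "jaw": the finger opening in mm, from 0 to 85.4; "x", "y", "z": the shift along the tool's x, y, z in mm; "twist": the turn about the tool's x in degrees. In form: [{"jaw": .., "x": .., "y": .., "z": .., "twist": ..}, ...]. A call has 1 to 10 rows; each row is the pose to reach, as a shift and turn from the pose commanded when the call began, along the tool's axes at that moment; what a row does not reach only later rows make up. A row lasts 1/8 s, in which the tool goes at most 62.5 mm and 10.7 degrees, less where a joint would pass 70% of its speed; a pose out of reach is approached as far as the arm can. A call with a gripper value outside its range is refused whole. The fingers move at their own pace and stop on an object; the grip force is fixed at half the most. Time passes only in rows, so rows that repeat a pose let the fingers close. It gives the time, the measured TCP pose, the force and the opening at its end, in the units of the state.
- bot.state(): the state, without advancing time (a new reading comes with each control period).
- bot.camera(name): name is "scene" or "top" or "wrist"; returns a dict with "image" (480x640x3 uint8, red, green, blue), "depth" (480x640 float32, m along the optical axis (not along the pixel's ray), 0 where there is no reading), "vfov" (degrees; the focal length in pixels is half the picture's height over the tangent of half this angle, whatever the lens; pixels are square), "cx", "cy" (the principal point, pixels), "R" (3x3) and "t" (3): a world point X has camera coordinates R X + t. Camera axes: x right, y down, z forward; pixel columns grow to the right and rows downward; lengths in m; the calibration is good to about 2 mm. A picture is of the moment at which its call begins.
- bot.finish_job(): hands the job in, once; it reports no verdict.
Trained networks look in the newest picture that a camera, given by its name, has taken for a name from the list of things; names that differ only in an ending like _2 or _b are one class to them, and where a whole thing is asked for, a point or a joint stands for the part that bears it (a point fixed in the world has none). Each returns a list of dicts, best first, with "p" (0 to 1); they miss things now and then, are a little off and sometimes report something else, mostly with a low value. They report only what shows in the picture. A call takes as long as a camera call.
- bot.spot_in(label, camera): "at" ([column, row] in pixels, amid what is visible of it).
- bot.regions_of(label, camera): "mask" (480x640 bool, what is visible of it) and "at" ([column, row] in pixels, amid what is visible of it).
- bot.spot_point(label, camera): "at" ([column, row] in pixels: a listed point, or the origin of a listed thing).
The state is a dict: "t": time; "qpos": joint angles; "joint_vel": joint speeds; "joint_efforts": joint torques, N m; "tool_pos": TCP position; "tool_rot": TCP orientation; "ft_force": force on the tool from outside, world axes, zero at the start; "moment": the same for the moment, N m; "opening": opening from 0.0 (shut) to 1.0 (fully open).
Only numpy, scipy, OpenCV 4.12 (cv2) and the standard library are available. Lean on these libraries where they do the work, as an engineer would, in place of code of your own. Each camera call takes 0.05 s, during which the arm holds its last target.

### The job

The drawer of the low oak tool chest has no handle: its catch is let go by a push plate, of the same oak, set just below the surface of one of the six boards of the chest's top. Feel across the boards with the fingertips for the plate and press it in until the drawer springs out; then take your hand away and leave the drawer standing open. Pick nothing up, and leave the bowl, stamp and tongs where they are.

Things in the scene. Friction and masses are not known exactly. Their poses are not given: they have to be found in the camera images.
- chest: Low closed oak chest fixed on the sideboard, 260 mm deep (x) x 350 mm wide (y) x 120 mm high; origin at the centre of its underside, z up, -x towards its drawer front, which faces the robot. The flat top has a 20 mm rail at front and back and between them six plain rigid oak boards, level with the rails, each 220 mm long (x) and 52 mm wide.
- chest_top (a point): Centre of the chest's top surface, axes as the chest. The boards' centre lines lie at y = -130, -78, -26, 26, 78 and 130 mm. One board, a different one each time, has the push plate at its middle (x = 0, y = its centre line): an oblong of the same oak, 54 mm along x by 38 mm along y, in an opening 57 x 41 mm, its face 3 mm below the boards' surface.
- release (a joint): Travel of the push plate, m: 0 at rest (face 3 mm below the boards), grows as it is pushed straight down, 0.006 at its stop. A spring resists with about 1.5 N at first and 5.5 N at the stop, and lifts the plate again when let go. The catch lets go about 4 mm down.
- drawer (a joint): How far the drawer is out, m: 0 when caught shut, front level with the chest. When the catch lets go a spring slides it out, level, towards -x of the chest within about a second to its stop at 0.09, where it stays.
- bowl: Blue glass bowl, loose, 140 mm across the rim, 62 mm high, standing beside the chest's -y end; origin at the centre of its underside.
- stamp: Dark wooden kahk stamp, loose, a disc 62 mm across with a turned knob, 63 mm high, standing beside the chest's -y end; origin at the centre of its underside.
- tongs: Grey plastic tongs, loose, lying flat beside the chest's +y end, about 230 mm long (own x), 70 mm wide, 16 mm high; origin on the sideboard, midway along.

How it is judged:
By the outcome, as a careful person would: the job done as asked, in the order asked, and still so for the second after the job is handed in, with the robot touching nothing.
It also fails if it takes over 58 s, if anything falls off the work surface, if the arm or the gripper's body presses on something with over 40 N, if the wrist force passes 120 N, or if a joint passes its speed limit or range.

## Working session

There is one attempt and no reset: what is moved stays moved. The work goes in short steps, Python scripts to look and compute and a tool call to move; the robot and the scene stay as the last step left them, time stands still between calls to the robot, and variables do not carry over. Pictures are saved under pics/ and viewed, and the job is handed in when it is done.

Besides the shell and the picture viewer there is one more tool, called after "Emit:" as a command line: name --argument value ..., lists and objects as JSON in quotes. arm_command: Moves the arm, as the interface text tells. Its arguments: {"type":"object","properties":{"series":{"type":"array","items":{"type":"object","properties":{"jaw":{"type":"number"},"x":{"type":"number"},"y":{"type":"number"},"z":{"type":"number"},"twist":{"type":"number"}}}}},"required":["series"]}

```bash
mkdir -p pics; cat > h.py <<'E'
import numpy as np, cv2
from station import bot
def K(c):
    f=240/np.tan(np.radians(c['vfov']/2)); return f,c['cx'],c['cy']
def pw(c,u,v,d):
    f,cx,cy=K(c); p=np.array([(u-cx)/f*d,(v-cy)/f*d,d]); return np.array(c['R']).T@(p-np.array(c['t']))
def proj(c,X):
    f,cx,cy=K(c); p=np.array(c['R'])@np.array(X)+np.array(c['t']); return p[0]/p[2]*f+cx,p[1]/p[2]*f+cy
def cloud(c):
    f,cx,cy=K(c); v,u=np.mgrid[0:480,0:640]; d=c['depth']
    P=np.stack([(u-cx)/f*d,(v-cy)/f*d,d],-1)
    return (P-np.array(c['t']))@np.array(c['R'])
def save(c,n): cv2.imwrite('pics/'+n,c['image'][:,:,::-1])
E
python3 - <<'E'
from h import *
for n in ['scene','top','wrist']:
    c=bot.camera(n); save(c,n+'1.png'); np.savez('/tmp/'+n,**c)
    for l in ['chest','chest_top']:
        r=bot.spot_point(l,n)[:2]; print(n,l,r)
        for q in r:
            u,v=q['at']; d=c['depth'][int(v),int(u)]; print(pw(c,u,v,d))
print(bot.state(),bot.grip_point_offset)
E
```

```text
scene chest []
scene chest_top []
top chest []
top chest_top []
wrist chest []
wrist chest_top []
{'t': 0.45, 'qpos': array([ 5.32960538e+01,  1.48207445e+01,  8.79523436e+01,  1.50026152e-03,
        7.72347692e+01, -1.16182667e+01]), 'joint_vel': array([ 0.06583053, -0.14586456,  0.0054062 ,  0.06734552, -0.03821709,
        0.05114811]), 'joint_efforts': array([-1.53302248e-03, -4.45463705e+01, -2.90574789e+01, -5.21992515e-04,
        2.89380339e-03,  2.07699355e-05]), 'tool_pos': array([0.23313064, 0.4981223 , 0.23124829]), 'tool_rot': array([[-1.02438303e-04,  4.23978307e-01,  9.05672339e-01],
       [-9.46843932e-05,  9.05672335e-01, -4.23978316e-01],
       [-9.99999990e-01, -1.29184655e-04, -5.26314085e-05]]), 'ft_force': array([-0.30426473, -0.34425363,  1.29233617]), 'moment': array([0.06073993, 0.0088772 , 0.00430161]), 'opening': 1.000653440236286} 0.0187
```

View pics/scene1.png

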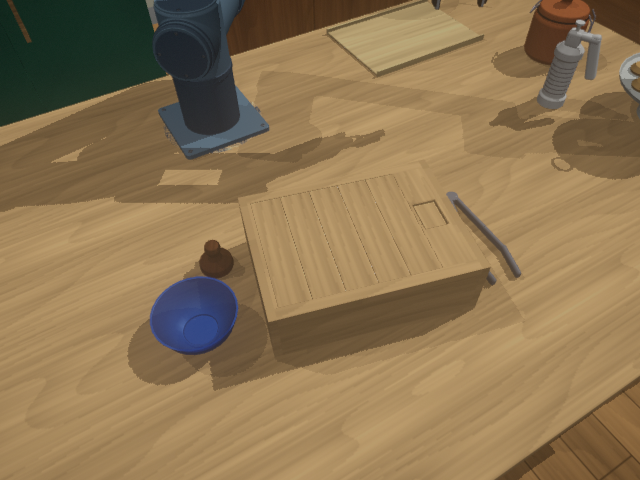

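View pics/top1.png

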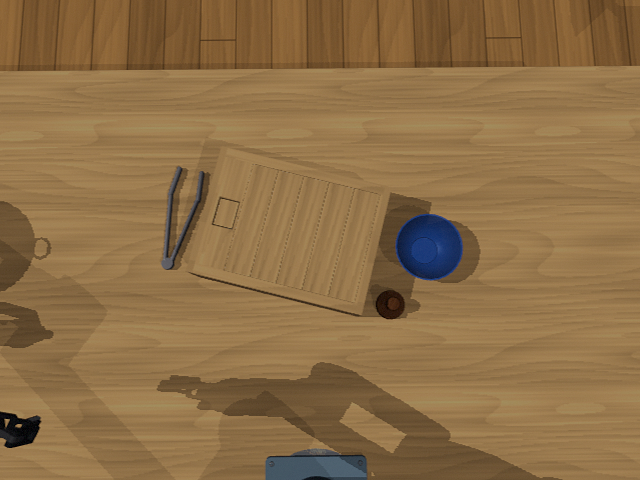

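View pics/wrist1.png

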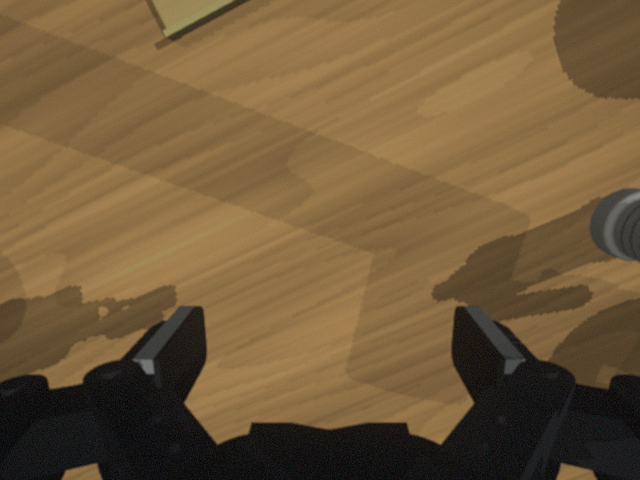

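The pictures show the chest at about (290,232) in the top view. The bowl and stamp are to its right and the tongs to its left. A rectangular outline shows on the leftmost (+y) board at top (226,213) and scene (430,213). I'll fit the chest pose and check that outline in depth.

```bash
python3 - <<'E'
from h import *
for n in ['top','scene']:
    c=dict(np.load(f'/tmp/{n}.npz')); P=cloud(c)
    m=(abs(P[...,2]-.12)<.006)&(c['depth']>0)&(P[...,0]>.25)&(P[...,0]<.8)&(abs(P[...,1])<.4)
    k,lab,st,_=cv2.connectedComponentsWithStats(m.astype(np.uint8)); i=1+np.argmax(st[1:,4]); m=lab==i
    Q=P[m]; r=cv2.minAreaRect((Q[:,:2]*1000).astype(np.float32)); print(n,st[i],r,np.median(Q[:,2]),Q[:,2].std())
    # axes: chest x along short side, pointing away from robot
    b=cv2.boxPoints(r); e=[b[1]-b[0],b[2]-b[1]]; s=min(e,key=np.linalg.norm); s=s/np.linalg.norm(s); s=s if s[0]>0 else -s
    yv=np.array([-s[1],s[0]]); o=np.array(r[0]); print('xaxis',s,np.degrees(np.arctan2(s[1],s[0])))
    L=np.stack([(Q[:,:2]*1000-o)@s,(Q[:,:2]*1000-o)@yv],1)
    for y in [-130,-78,-26,26,78,130]:
        w=o+y*yv; a=(abs(L[:,0])<22)&(abs(L[:,1]-y)<14); bb=(abs(L[:,0])>40)&(abs(L[:,0])<100)&(abs(L[:,1]-y)<14)
        print(y,w.round(1),proj(c,[*(w/1000),.12]),Q[a,2].mean()*1e3,Q[bb,2].mean()*1e3)
    cv2.imwrite(f'pics/{n}_z.png',cv2.resize(c['image'][130:330,150:410] if n=='top' else c['image'][150:350,230:500],None,fx=2.8,fy=2.8,interpolation=cv2.INTER_CUBIC)[:,:,::-1])
E
```

```text
top [  186   146   206   169 23061] ((554.5210571289062, 44.15098571777344), (351.06951904296875, 261.21527099609375), 75.5020751953125) 0.11937263712078365 0.001979699286473957
xaxis [ 0.9681567  -0.25034487] -14.497919
-130 [522.  -81.7] (np.float64(354.2819157152909), np.float64(243.70879272538653)) 119.52544637146795 119.50961262735152
-78 [535.  -31.4] (np.float64(328.41134766568865), np.float64(237.3721578764868)) 119.50360794204144 119.53955719008182
-26 [548.  19.] (np.float64(302.6203595689588), np.float64(231.0550159846568)) 119.53436967146497 119.4789464378787
26 [561.   69.3] (np.float64(276.90858477706246), np.float64(224.75727628418446)) 119.22803700659468 119.34310375497232
78 [574.  119.7] (np.float64(251.27565891118505), np.float64(218.4788495255742)) 119.17082883532456 119.26800906045462
130 [587.1 170. ] (np.float64(225.72121983904714), np.float64(212.21964605653784)) 116.734044800277 119.15195553965943
scene [  238   159   253   166 26433] ((555.048583984375, 46.46629333496094), (351.3233642578125, 264.20819091796875), 75.36721801757812) 0.11965821641467703 0.0012466519672861775
xaxis [ 0.9675648  -0.25262293] -14.632776
-130 [522.2 -79.3] (np.float64(278.91511446034247), np.float64(246.8975798860718)) 119.46395677441312 119.5808801639881
-78 [535.3 -29. ] (np.float64(310.3395614757531), np.float64(239.8560148795962)) 119.69861412945534 119.63836884562781
-26 [548.5  21.3] (np.float64(341.1237461796727), np.float64(232.95791889258808)) 119.69739954260591 119.77766654114853
26 [561.6  71.6] (np.float64(371.2870395063152), np.float64(226.19895220264996)) 119.81093610053476 119.79662502883008
78 [574.8 121.9] (np.float64(400.848037597496), np.float64(219.57494690894626)) 119.81428609957355 119.80443977696646
130 [587.9 172.2] (np.float64(429.8246025520983), np.float64(213.08190136961852)) 116.84063787547896 119.81041311396515
```

View pics/top_z.png

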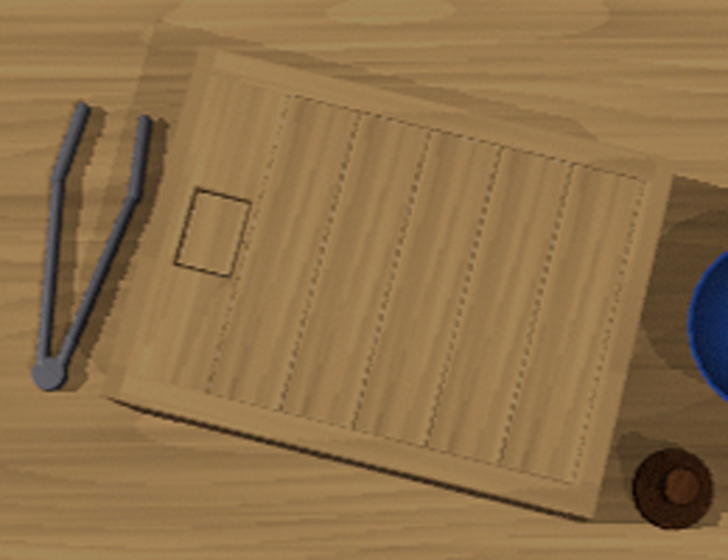

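View pics/scene_z.png

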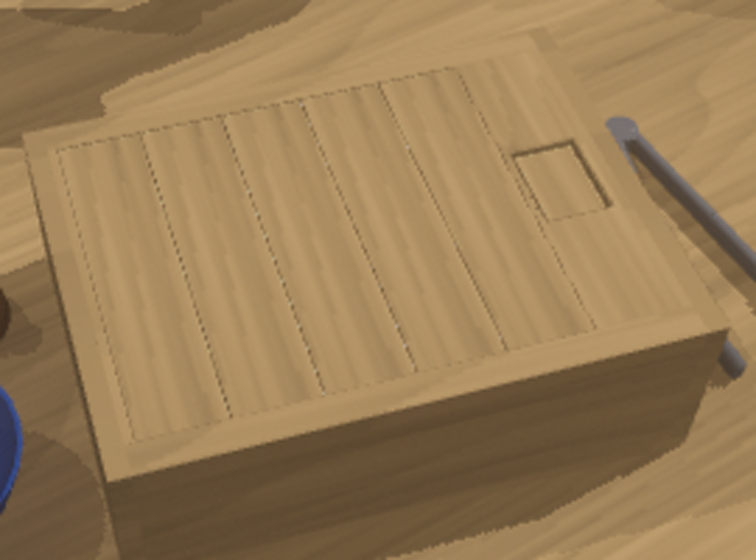

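Both cameras put the patch on the y=+130 board 3 mm below its surroundings, and no other board shows a recess. Its centre is near (587.5, 171) mm. I'll move above it with the fingers shut and the jaw axis along the chest's x.

Emit:
arm_command --series '[{"jaw":0,"x":0,"y":-15,"z":46,"twist":8},{"jaw":0,"x":0,"y":-29,"z":92,"twist":16},{"jaw":0,"x":0,"y":-44,"z":138,"twist":24},{"jaw":0,"x":0,"y":-58,"z":184,"twist":32},{"jaw":0,"x":0,"y":-73,"z":230,"twist":40},{"jaw":0,"x":0,"y":-88,"z":276,"twist":48},{"jaw":0,"x":0,"y":-102,"z":322,"twist":56},{"jaw":0,"x":0,"y":-117,"z":368,"twist":64},{"jaw":0,"x":0,"y":-131,"z":414,"twist":72},{"jaw":0,"x":0,"y":-146,"z":460,"twist":79.4}]'

```text
t: 1.7
tool_pos: [0.589, 0.1697, 0.2314]
tool_rot: [[0.0, 0.967, -0.254], [0.0, -0.254, -0.967], [-1.0, 0.0, -0.0]]
ft_force: [0.5, 0.5, -0.5]
opening: -0.001
```

Emit:
arm_command --series '[{"jaw":0,"x":30},{"jaw":0,"x":60},{"jaw":0,"x":80},{"jaw":0,"x":80},{"jaw":0,"x":80}]'

```text
$.series[0]: bad value
```

```bash
python3 - <<'E'
from h import *
s=bot.state(); print(s['t'],s['tool_pos'],s['tool_rot'].round(3),s['ft_force'],s['opening'])
for n in ['wrist','top','scene']:
    c=bot.camera(n); save(c,n+'2.png'); print(n,proj(c,[.5875,.171,.117]),proj(c,s['tool_pos']))
E
```

```text
1.7 [0.58896159 0.16974034 0.2313597 ] [[ 0.     0.967 -0.254]
 [ 0.    -0.254 -0.967]
 [-1.     0.    -0.   ]] [ 0.48035894  0.46531764 -0.53851795] -0.0011354249145620664
wrist (np.float64(328.0084365162838), np.float64(236.36086758134758)) (np.float64(331.9578049992288), np.float64(310.8716201958819))
top (np.float64(225.4641969955856), np.float64(212.3268296253899)) (np.float64(215.89456623044236), np.float64(197.98327182967878))
scene (np.float64(428.8262811119088), np.float64(214.4316298807746)) (np.float64(439.8900429626301), np.float64(163.84137908070312))
```

View pics/wrist2.png

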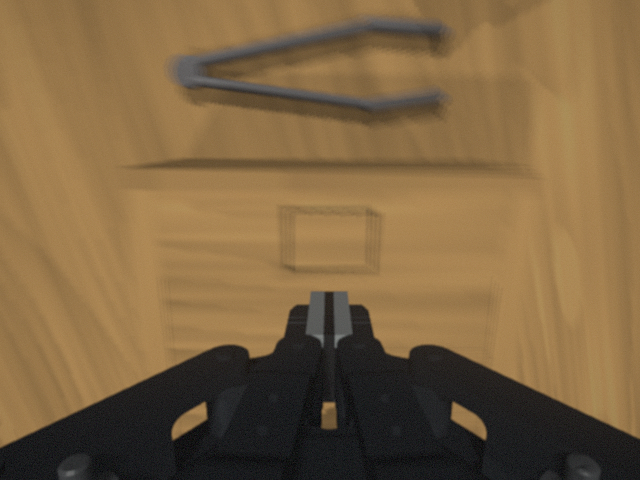

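View pics/scene2.png

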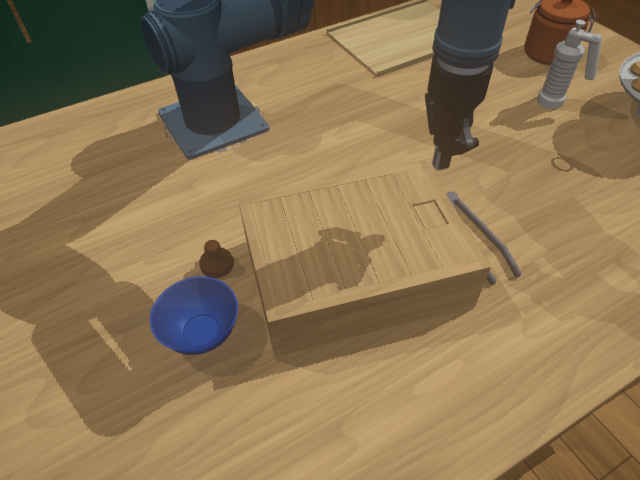

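The wrist view shows the plate outline centred at about (330,240), against my projected target of (328,236), so they agree. I'll descend with full rows this time.

Emit:
arm_command --series '[{"jaw":0,"x":35,"y":-2,"z":-1,"twist":0},{"jaw":0,"x":70,"y":-2,"z":-1,"twist":0},{"jaw":0,"x":92,"y":-2,"z":-1,"twist":0},{"jaw":0,"x":100,"y":-2,"z":-1,"twist":0},{"jaw":0,"x":104,"y":-2,"z":-1,"twist":0},{"jaw":0,"x":107,"y":-2,"z":-1,"twist":0},{"jaw":0,"x":107,"y":-2,"z":-1,"twist":0}]'

```text
t: 2.72
tool_pos: [0.5865, 0.1725, 0.1249]
tool_rot: [[0.001, 0.968, -0.25], [0.0, -0.25, -0.968], [-1.0, 0.001, -0.0]]
ft_force: [-1.1, 0.2, 0.2]
opening: -0.002
```

```bash
python3 - <<'E'
from h import *
s=bot.state(); print(s['t'],s['tool_pos'],s['ft_force'],s['opening'])
for n in ['wrist','scene']:
    c=bot.camera(n); save(c,n+'3.png')
E
```

```text
2.725 [0.58650301 0.17248572 0.12494578] [-1.1026167   0.21717968  0.1921608 ] -0.0024062952124217674
```

View pics/wrist3.png

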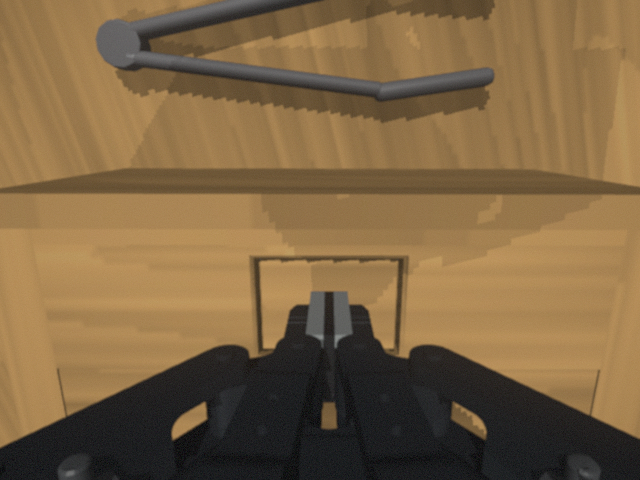

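View pics/scene3.png

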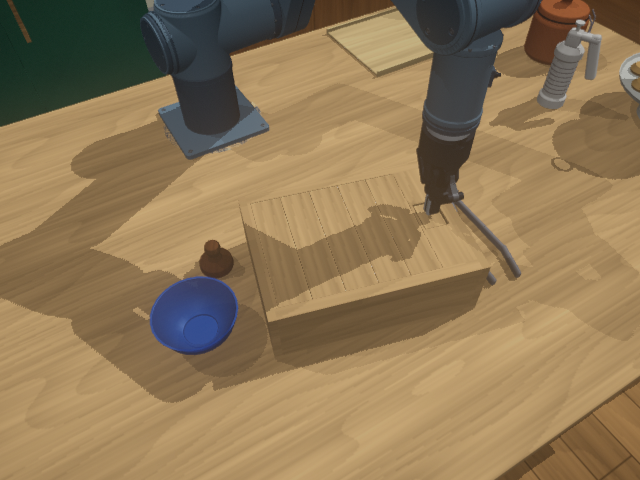

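The fingertips are at about (328,310) in the wrist view, inside the plate outline (columns 250–408, rows 256–352). Now I'll press slowly.

Emit:
arm_command --series '[{"jaw":0,"x":3,"y":0,"z":0,"twist":0},{"jaw":0,"x":6,"y":0,"z":0,"twist":0},{"jaw":0,"x":8,"y":0,"z":0,"twist":0},{"jaw":0,"x":9,"y":0,"z":0,"twist":0},{"jaw":0,"x":10,"y":0,"z":0,"twist":0},{"jaw":0,"x":10,"y":0,"z":0,"twist":0}]'

```text
t: 3.58
tool_pos: [0.5861, 0.1723, 0.1147]
tool_rot: [[0.0, 0.968, -0.25], [-0.0, -0.25, -0.968], [-1.0, 0.0, 0.0]]
ft_force: [-1.9, -1.0, 4.4]
opening: 0.003
```

Emit:
arm_command --series '[{"jaw":0,"x":1,"y":0,"z":0,"twist":0},{"jaw":0,"x":2,"y":0,"z":0,"twist":0},{"jaw":0,"x":3,"y":0,"z":0,"twist":0},{"jaw":0,"x":3,"y":0,"z":0,"twist":0}]'

```text
t: 4.08
tool_pos: [0.5861, 0.1723, 0.1114]
tool_rot: [[-0.0, 0.968, -0.25], [-0.0, -0.25, -0.968], [-1.0, -0.0, 0.0]]
ft_force: [-2.7, -1.6, 5.4]
opening: 0.001
```

```bash
python3 - <<'E'
from h import *
s=bot.state(); print(s['t'],s['tool_pos'],s['ft_force'],s['opening'])
c=bot.camera('top'); save(c,'top4.png')
E
```

```text
4.075 [0.58614521 0.17232556 0.11137516] [-2.74270428 -1.58007151  5.44673475] 0.0010143492670292367
```

View pics/top4.png

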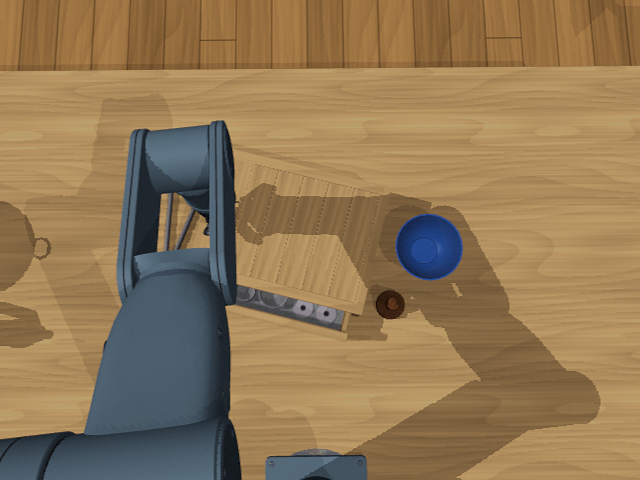

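The catch has let go and the drawer is sliding out, visible at about (290,305) in the top view. I'll retract straight up and wait.

Emit:
arm_command --series '[{"jaw":0,"x":0,"y":0,"z":0,"twist":0},{"jaw":0,"x":0,"y":0,"z":0,"twist":0},{"jaw":0,"x":-5,"y":0,"z":0,"twist":0},{"jaw":0,"x":-15,"y":0,"z":0,"twist":0},{"jaw":0,"x":-40,"y":0,"z":0,"twist":0},{"jaw":0,"x":-70,"y":0,"z":0,"twist":0},{"jaw":0,"x":-100,"y":0,"z":0,"twist":0},{"jaw":0,"x":-120,"y":0,"z":0,"twist":0},{"jaw":0,"x":-120,"y":0,"z":0,"twist":0},{"jaw":0,"x":-120,"y":0,"z":0,"twist":0}]'

```text
t: 5.38
tool_pos: [0.5858, 0.1724, 0.2304]
tool_rot: [[-0.001, 0.968, -0.25], [-0.0, -0.25, -0.968], [-1.0, -0.001, 0.0]]
ft_force: [0.0, 0.1, 0.3]
opening: 0.0
```

```bash
python3 - <<'E'
from h import *
s=bot.state(); print(s['t'],s['tool_pos'],s['ft_force'],s['joint_vel'].round(2))
c=bot.camera('top'); save(c,'top5.png'); a=c
P=cloud(c); o=np.array([.5548,.0453]); x=np.array([.968,-.2515]); y=np.array([.2515,.968])
L=np.stack([(P[...,:2]-o)@x,(P[...,:2]-o)@y],-1)
m=(P[...,2]>.03)&(P[...,2]<.119)&(L[...,0]<-.15)&(L[...,0]>-.26)&(abs(L[...,1])<.16)&(c['depth']>0)
print('front at local x',np.percentile(L[m][:,0],[1,50]),m.sum())
c=bot.camera('scene'); save(c,'scene5.png')
E
```

```text
5.375 [0.58575039 0.17235606 0.23036399] [0.04024825 0.13545922 0.33579706] [ 0.02  0.59  0.83 -0.09  0.12 -0.04]
front at local x [-0.22009952 -0.20852736] 1588
```

View pics/top5.png

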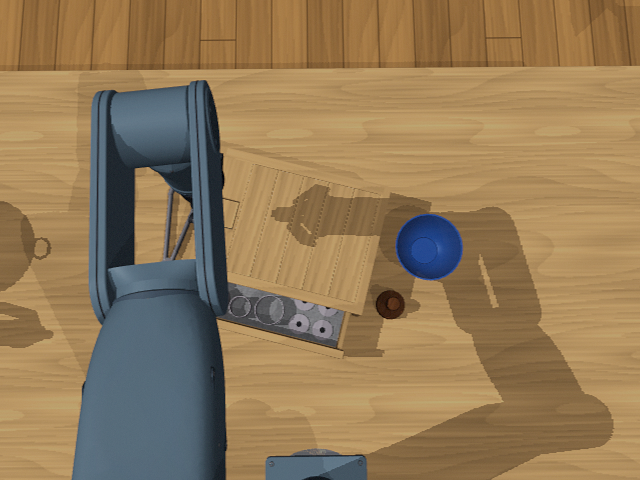

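View pics/scene5.png

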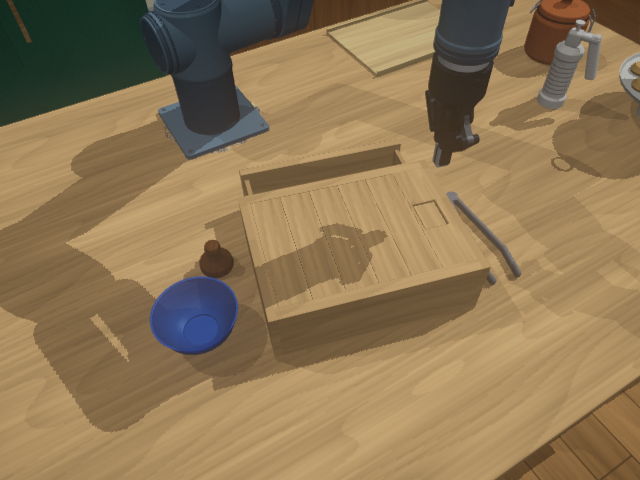

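The drawer is fully out: its front is at local x ≈ -0.220 m, which is 0.09 m of travel. The hand is clear, and the bowl, stamp and tongs are where they were.

```bash
python3 -c "
from station import bot
print(bot.finish_job())"
```

```text
the job is handed in; nothing more can be done
None
```

The drawer is open and the job is handed in, at about 5.5 s on the robot's clock.

- **Finding the plate:** I did not feel across all six boards. Two cameras already showed a patch about 3 mm low on the y = +130 mm board and no recess on any other, so I went straight there.
- **Pressing it:** I pressed with the shut fingertips to z ≈ 111 mm, about 5 mm of travel. The upward force reached 5.4 N, and the top camera then showed the drawer sliding out.
- **Last checks:** After I lifted the hand about 120 mm clear, the drawer front measured about 90 mm out, at its stop. The wrist force was near zero, and the bowl, stamp and tongs had not visibly moved.
- **What failed or disagreed:**
  - One move call was refused because its rows were incomplete; nothing moved.
  - The networks found no chest in any view, so I fitted its pose from the depth images. The two cameras' fits differed by about 2 mm.

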